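# Change a repair bench over from mains to the test supply

### The job

Change the bench over from the mains to the isolated test supply: first switch the red rocker off, then switch the green rocker on, so that the two are never on together. Leave the blue rocker, which feeds the soldering iron, on. A switch is on when the end of its rocker next to the amber lens is down.

Things in the scene. Friction and masses are not known exactly. Their poses are not given: they have to be found in the camera images.
- red_box: Grey box, 160 (x) x 80 x 50 mm high, fixed, with a red rocker: the mains feed, ON at the start. Origin: centre of its underside, bench height. z up; +x runs level to its ON end, marked by an amber lens (21 mm wide, 68 mm from the centre). Any yaw. Rocker 96 (x) x 42 mm, central, a shallow V: the half that is down lies level 58 mm above the bench, the other rises to 73 mm at its end.
- red_rocker (a joint): Tilt of the red rocker (rad): +0.16 is ON (end by the lens down), -0.16 OFF (other end down). It turns about the box's y, 58 mm above the bench at its middle. Over-centre: past 0 it snaps to the nearer end. Pressed straight down on the raised half 36 mm from the middle it yields to about 3 N and snaps; fully down, that spot is 58 mm up and rigid.
- green_box: Grey box, 160 (x) x 80 x 50 mm high, fixed, with a green rocker: the isolated test supply, OFF at the start. Origin: centre of its underside, bench height. z up; +x runs level to its ON end, marked by an amber lens (21 mm wide, 68 mm from the centre). Any yaw. Rocker 96 (x) x 42 mm, central, a shallow V: the half that is down lies level 58 mm above the bench, the other rises to 73 mm at its end.
- green_rocker (a joint): Tilt of the green rocker (rad): +0.16 is ON (end by the lens down), -0.16 OFF (other end down). It turns about the box's y, 58 mm above the bench at its middle. Over-centre: past 0 it snaps to the nearer end. Pressed straight down on the raised half 36 mm from the middle it yields to about 3 N and snaps; fully down, that spot is 58 mm up and rigid.
- blue_box: Grey box, 160 (x) x 80 x 50 mm high, fixed, with a blue rocker: soldering iron feed, ON at the start. Origin: centre of its underside, bench height. z up; +x runs level to its ON end, marked by an amber lens (21 mm wide, 68 mm from the centre). Any yaw. Rocker 96 (x) x 42 mm, central, a shallow V: the half that is down lies level 58 mm above the bench, the other rises to 73 mm at its end.
- blue_rocker (a joint): Tilt of the blue rocker (rad): +0.16 is ON (end by the lens down), -0.16 OFF (other end down). It turns about the box's y, 58 mm above the bench at its middle. Over-centre: past 0 it snaps to the nearer end. Pressed straight down on the raised half 36 mm from the middle it yields to about 3 N and snaps; fully down, that spot is 58 mm up and rigid.

How it is judged (in metres and radians):
On the way, in this order (a step that is already met when the one before it is completed fails the run):
1. the red rocker is switched off while the green one is still off (value of joint each of red_rocker, green_rocker below -0.1 rad), for 0.2 s.
2. then the green rocker is switched on, red still off (value of joint red_rocker below -0.1 rad and value of joint green_rocker above 0.1 rad), for 0.2 s.
At the end, for the whole second after the job is handed in: The red rocker is off (its end away from the lens down, below -0.1 rad), the green rocker is on (lens end down, above 0.1 rad) and the blue rocker is still on (above 0.1 rad) (all of step 2 and value of joint blue_rocker above 0.1 rad); the robot touches nothing.
It fails at once if red and green are on together (value of joint each of red_rocker, green_rocker above 0 rad).
It fails at once if the blue rocker is switched off (value of joint blue_rocker below 0 rad).
It also fails if it takes over 32 s, if anything falls off the work surface, if the arm or the gripper's body presses on something with over 40 N, if the wrist force passes 120 N, or if a joint passes its speed limit or range.

### The arm

A 6-joint arm with a two-finger parallel gripper is mounted at the origin on the work surface. World frame = base frame: x ahead of the robot, y to its left, z up, the work surface at z = 0. Lengths are in mm, angles in rad, forces in N, time in s.
With the tool pointing down it reaches from about 350 to 875 mm from the base axis. Payload 4.2 kg.
Tool frame: the origin (TCP) lies at the very end of the fingers, on their centre line; the grasp point (between the pads) lies 19 mm behind it; z points along the fingers, y is the direction in which the jaws open and shut (so a half turn about z gives the same grasp; the last joint's range is limited). The gripper opens to 85 mm and grips with 20 to 120 N. Pads are 22 mm wide; open, the fingers measure 114 mm over their backs; the gripper's body (76 mm by 85 mm) begins 54 mm behind the grasp point. The pads swing forward as they close: fully open they stand 13 mm farther back than shut.
Start: joints at [-0.882, 0.385, 0.008, 0, -1.194, -0.259], TCP at [260.443, -568.127, 231.312] pointing down, gripper open.
Joint ranges: [-3.14, 3.14], [-1.21, 2.06], [-1.07, 1.41], [-3.16, 2.05], [-2.99, -0.16], [-3.1, 3.1]. Speed limits (rad/s): [2.79, 2.79, 3.14, 3.14, 3.14, 3.14].

### API

Orientations are given as a unit quaternion [x, y, z, w].
In Python, from bench import read_state, get_image, camera_params, job_done gives the robot as it stands.
- The arm moves only by the tool send_rows, never from a script. Its arguments are lists of equal length, an entry for each row: "translation": the shift along the tool's x, y, z in m, a list of three; "yaw": the turn about the tool's z in degrees; "fingers": the closure in counts, from 0 (fully open) to 255 (shut). A call has 1 to 12 rows; each row is the pose to reach, as a shift and turn from the pose measured when the call began, along the tool's axes at that moment; what a row does not reach only later rows make up. A row lasts 1/10 s, in which the tool goes at most 50 mm and 8.59 degrees, less where a joint would pass 70% of its speed; a pose out of reach is approached as far as the arm can. A call with a gripper value outside its range is refused whole. The fingers move at their own pace and stop on an object; the grip force is fixed at half the most. Time passes only in rows, so rows that repeat a pose let the fingers close. It gives the time, the measured TCP pose, the force and the opening at its end, in the units of the state.
- read_state(): the state, without advancing time (a new reading comes with each control period).
- get_image(name): name is "scene" or "top"; returns the picture (420x560x3 uint8, blue, green, red); there is no depth.
- camera_params(name): a dict with "mtx" (3x3 intrinsics, pixels), "k1" (the pictures are not rectified: a ray, as slopes to the right and down, at radius r is drawn at 1 + k1 r^2 times it, then the intrinsics apply), "rvec" (rotation vector, rad) and "tvec" (3), from world to camera coordinates, as OpenCV has them. Camera axes: x right, y down, z forward; pixel columns grow to the right and rows downward; lengths in mm; the calibration is good to about 2 mm. A picture is of the moment at which its call begins. camera_params takes no time and is no camera call.
- job_done(): hands the job in, once; it reports no verdict.
The state is a dict: "clock": time; "joints": joint angles; "joint_vel": joint speeds; "joint_efforts": joint torques, N m; "position": TCP position; "ee_rot": TCP orientation; "contact_force": force on the tool from outside, world axes, zero at the start; "wrist_torque": the same for the moment, N m; "gripper_width": finger opening in mm.
Only numpy, scipy, OpenCV 4.12 (cv2) and the standard library are available. Lean on these libraries where they do the work, as an engineer would, in place of code of your own. Each camera call takes 0.05 s, during which the arm holds its last target.

## Working session

There is one attempt and no reset: what is moved stays moved. The work goes in short steps, Python scripts to look and compute and a tool call to move; the robot and the scene stay as the last step left them, time stands still between calls to the robot, and variables do not carry over. Pictures are saved under pics/ and viewed, and the job is handed in when it is done.

Besides the shell and the picture viewer there is one more tool, called after ">>>" as name(argument=value, ...), one argument or row to a line, values as JSON. send_rows: Moves the arm, as the interface text tells. Its arguments: {"type":"object","properties":{"translation":{"type":"array","items":{"type":"array","items":{"type":"number"}}},"yaw":{"type":"array","items":{"type":"number"}},"fingers":{"type":"array","items":{"type":"number"}}},"required":["translation","yaw","fingers"]}

```bash
mkdir -p pics; ls; python3 - <<'E'
from bench import *
import cv2
print(read_state())
for n in("scene","top"):
    print(n,camera_params(n)); cv2.imwrite(f"pics/{n}0.png",get_image(n))
E
```

```text
pics
{'clock': 0.0, 'joints': array([-8.82396930e-01,  3.85546344e-01,  6.60631096e-03, -4.98501534e-04,
       -1.19395927e+00, -2.58639597e-01]), 'joint_vel': array([ 0.00106536, -0.00086371,  0.00029749, -0.00107382,  0.00040307,
       -0.00040688]), 'joint_efforts': array([-5.19355435e-04, -3.92290771e+01,  1.88397235e+01,  4.18603599e+00,
       -4.60772906e-03, -5.68660340e-06]), 'position': array([ 260.20529676, -567.61853542,  230.2201631 ]), 'ee_rot': array([-2.13140119e-01,  9.77021049e-01,  1.04143725e-03, -2.73327047e-04]), 'contact_force': array([ 0.38507537, -0.05386274, -0.02144811]), 'wrist_torque': array([ 0.00568411, -0.00467282,  0.0555449 ]), 'gripper_width': 85.82570545902202}
scene {'mtx': array([[462.17907886,   0.        , 273.60933871],
       [  0.        , 462.17907886, 207.11147029],
       [  0.        ,   0.        ,   1.        ]]), 'k1': -0.021638891451930934, 'rvec': array([ 1.27178921,  2.30316508, -0.91996467]), 'tvec': array([ 307.57769236, -282.11754353, 1213.3478124 ])}
top {'mtx': array([[463.62283258,   0.        , 278.98161887],
       [  0.        , 463.62283258, 212.53487048],
       [  0.        ,   0.        ,   1.        ]]), 'k1': -0.024318223479686648, 'rvec': array([ 2.09052168, -2.15325715,  0.18466085]), 'tvec': array([ 41.76963761, 535.85420002, 894.90887771])}
```

View pics/scene0.png

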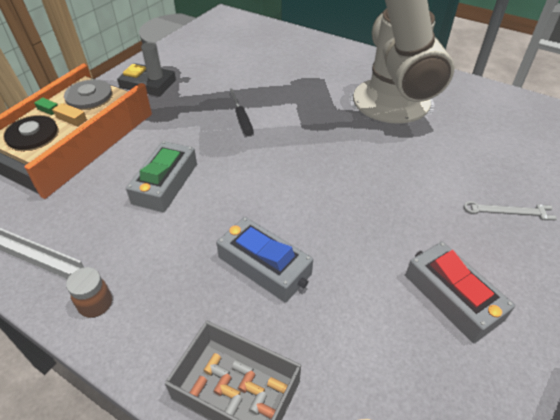

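View pics/top0.png

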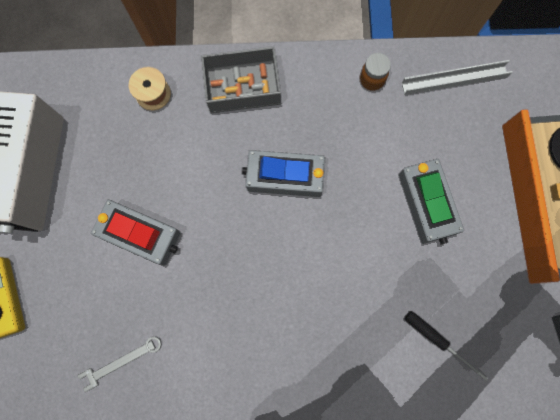

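Top view: red lens at (102,218), green lens at (423,168) and blue lens at (318,173). In the scene view they are at (495,311), (145,187) and (235,231). Next I'll measure all three.

```bash
cat > h.py <<'E'
import cv2,numpy as np
from bench import *
P={n:camera_params(n) for n in("scene","top")}
def back(n,uv,z):
    p=P[n];K=p['mtx'];k=p['k1']
    d=np.array([k,0,0,0,0.])
    s=cv2.undistortPoints(np.array([[uv]],float),K,d)[0,0]
    R=cv2.Rodrigues(p['rvec'])[0];c=-R.T@p['tvec'];r=R.T@np.r_[s,1]
    return (c+r*(z-c[2])/r[2])[:2]
def blobs(n,im):
    h=cv2.cvtColor(im,cv2.COLOR_BGR2HSV)
    H,S,V=cv2.split(h)
    out={}
    rg=dict(red=((H<6)|(H>174)),green=(H>50)&(H<85),blue=(H>105)&(H<130),amber=(H>15)&(H<24))
    for c,m in rg.items():
        m=(m&(S>130)&(V>60)).astype(np.uint8)
        N,_,st,ce=cv2.connectedComponentsWithStats(m)
        out[c]=[(st[i,4],ce[i]) for i in range(1,N) if st[i,4]>25]
    return out
E
python3 - <<'E'
from h import *
for n in P:
    b=blobs(n,cv2.imread(f"pics/{n}0.png"))
    for c in b:
        for a,u in b[c]: print(n,c,a,u.round(1),back(n,u,52 if c=='amber' else 63).round(1))
E
```

```text
scene red 1328 [463.4 278.6] [512.8 326.5]
scene green 55 [ 45.2 102.5] [ 540.1 -671.4]
scene blue 1111 [265.5 247. ] [628.8  17.5]
scene amber 107 [134.4  71.3] [ 309.7 -604.1]
scene amber 71 [ 66.  113.2] [ 534.8 -608.6]
scene amber 43 [144.8 186.5] [ 620.8 -274.2]
scene amber 51 [234.6 229.6] [617.7 -56.8]
scene amber 87 [494.4 310.2] [537.1 386.5]
top red 1064 [132.4 230.8] [506.1 320.4]
top green 1003 [434.4 197.3] [ 555.8 -288.3]
top blue 810 [380.4  18.5] [ 957.4 -207.5]
top blue 491 [517.1  30.8] [ 919.8 -502.6]
top blue 1016 [284.  169.3] [623.6  13.1]
top amber 58 [243.3  79.1] [830.3  94.4]
top amber 46 [265.1  86.7] [811.2  47.9]
top amber 59 [231.   89.1] [808.1 121. ]
top amber 65 [422.8 167.5] [ 621.8 -273.7]
top amber 59 [318.1 172.6] [617.5 -57. ]
top amber 118 [555.7 191.1] [ 563.6 -542.8]
top amber 66 [102.6 217.6] [536.8 386.2]
top amber 300 [ 11.  290.6] [394. 566.]
top amber 36 [  7.1 333.3] [311.1 567.9]
```

```bash
cat >> h.py <<'E'
from scipy.spatial.transform import Rotation as Ro
def shift(t):
    s=read_state();R=Ro.from_quat(s['ee_rot'])
    print('shift m',(R.inv().apply(np.array(t)-s['position'])/1000).round(4),'pos',s['position'].round(1),'F',s['contact_force'].round(1),'t',s['clock'],'w',s['gripper_width'])
E
python3 - <<'E'
from h import *
shift([495,291,200]);shift([450,-140,210])
E
```

```text
shift m [-0.5711  0.6828  0.0316] pos [ 260.2 -567.7  230.3] F [ 0.4 -0.1  0.5] t 0.1 w 85.23901319413473
shift m [-0.3507  0.3097  0.0209] pos [ 260.2 -567.7  230.3] F [ 0.4 -0.1  0.5] t 0.1 w 85.23901319413473
```

>>> send_rows(
  translation=[
    [-0.03,0.027,0],
    [-0.06,0.055,0],
    [-0.095,0.085,0.005],
    [-0.13,0.115,0.005],
    [-0.165,0.145,0.01],
    [-0.2,0.177,0.01],
    [-0.235,0.207,0.015],
    [-0.27,0.238,0.015],
    [-0.305,0.269,0.02],
    [-0.33,0.291,0.02],
    [-0.35,0.31,0.02],
    [-0.35,0.31,0.02],
  ],
  yaw=[0,0,0,0,0,0,0,0,0,0,0,0],
  fingers=[255,255,255,255,255,255,255,255,255,255,255,255],
)

```text
clock: 1.3
position: [450.1, -137.6, 210.7]
ee_rot: [-0.215, 0.977, 0.001, -0.0]
contact_force: [0.6, -0.1, 0.4]
gripper_width: -0.3
```

```bash
python3 - <<'E'
from h import *
shift([495,291,110])
E
```

```text
shift m [-0.2209  0.3698  0.1015] pos [ 450.1 -137.6  210.7] F [ 0.6 -0.1  0.4] t 1.3 w -0.2767225915295424
```

>>> send_rows(
  translation=[
    [-0.02,0.034,0],
    [-0.045,0.075,0.01],
    [-0.067,0.112,0.02],
    [-0.09,0.15,0.03],
    [-0.112,0.187,0.04],
    [-0.134,0.224,0.05],
    [-0.156,0.261,0.06],
    [-0.178,0.298,0.07],
    [-0.2,0.335,0.08],
    [-0.213,0.357,0.09],
    [-0.221,0.37,0.1],
    [-0.221,0.37,0.1],
  ],
  yaw=[0,0,0,0,0,0,0,0,0,0,0,0],
  fingers=[255,255,255,255,255,255,255,255,255,255,255,255],
)

```text
clock: 2.5
position: [494.5, 291.4, 109.4]
ee_rot: [-0.216, 0.976, 0.0, -0.002]
contact_force: [-0.2, -0.5, 0.5]
gripper_width: -0.0
```

```bash
python3 - <<'E'
from h import *
shift([495,291,60])
for n in P: cv2.imwrite(f"pics/{n}1.png",get_image(n))
i=cv2.imread("pics/scene1.png")[180:390,330:560];j=cv2.imread("pics/top1.png")[120:330,30:260]
cv2.imwrite("pics/c1.png",cv2.resize(np.hstack([i,j]),None,fx=1.7,fy=1.7))
E
```

```text
shift m [-0.0005 -0.0007  0.0494] pos [494.5 291.4 109.4] F [-0.2 -0.5  0.5] t 2.5 w -0.013918480551539365
```

View pics/c1.png

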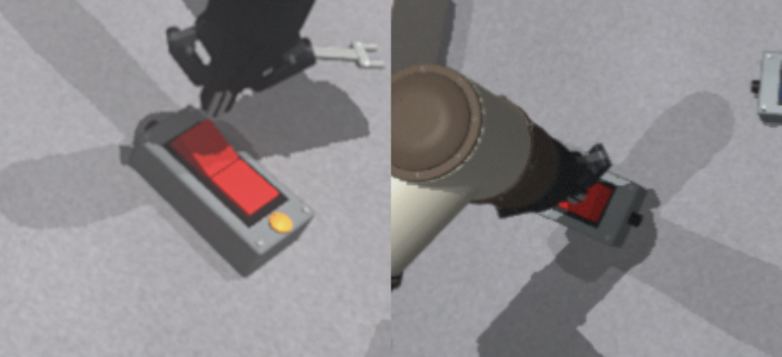

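The crop shows the closed fingertips at about (217,105), above the raised red half away from the lens. The position matches the plan, so I'll press.

>>> send_rows(
  translation=[
    [0,0,0.012],
    [0,0,0.024],
    [0,0,0.032],
    [0,0,0.037],
    [0,0,0.041],
    [0,0,0.045],
    [0,0,0.048],
    [0,0,0.049],
    [0,0,0.049],
  ],
  yaw=[0,0,0,0,0,0,0,0,0],
  fingers=[255,255,255,255,255,255,255,255,255],
)

```text
clock: 3.5
position: [494.8, 290.3, 61.9]
ee_rot: [-0.215, 0.977, 0.001, -0.001]
contact_force: [-0.7, 0.4, -0.2]
gripper_width: -0.0
```

>>> send_rows(
  translation=[
    [0,0,-0.015],
    [0,0,-0.035],
    [0,0,-0.06],
    [0,0,-0.09],
    [0,0,-0.12],
    [0,0,-0.14],
    [0,0,-0.14],
  ],
  yaw=[0,0,0,0,0,0,0],
  fingers=[255,255,255,255,255,255,255],
)

```text
clock: 4.2
position: [496.7, 291.6, 205.8]
ee_rot: [-0.215, 0.977, 0.003, 0.003]
contact_force: [0.1, 0.1, 0.0]
gripper_width: 0.1
```

```bash
python3 - <<'E'
from h import *
shift([500,-100,200])
for n in P: cv2.imwrite(f"pics/{n}2.png",get_image(n))
i=cv2.imread("pics/scene2.png")[180:390,330:560];j=cv2.imread("pics/top2.png")[120:330,30:260]
cv2.imwrite("pics/c2.png",cv2.resize(np.hstack([i,j]),None,fx=1.7,fy=1.7))
E
```

```text
shift m [ 0.1617 -0.3567  0.0033] pos [496.7 291.6 205.8] F [0.1 0.1 0. ] t 4.2 w 0.08050587563786742
```

View pics/c2.png

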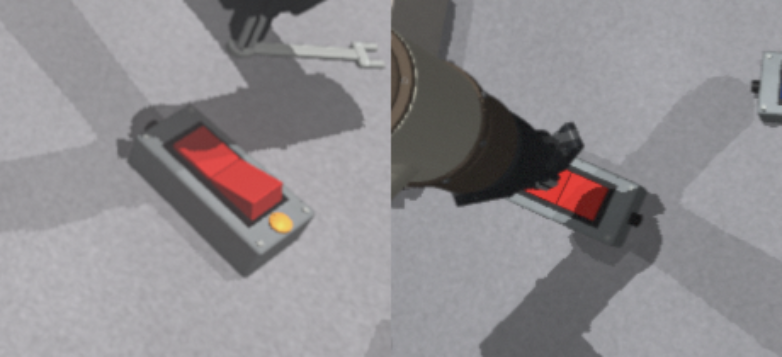

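In the crop the red rocker's lens end now stands up at about (265,200), and the far end lies level, so red is OFF. Next is green.

>>> send_rows(
  translation=[
    [0.012,-0.028,0],
    [0.028,-0.063,0],
    [0.045,-0.1,0],
    [0.061,-0.136,0],
    [0.078,-0.172,0],
    [0.094,-0.208,0],
    [0.11,-0.244,0],
    [0.127,-0.28,0],
    [0.143,-0.316,0],
    [0.155,-0.342,0],
    [0.162,-0.357,0],
    [0.162,-0.357,0],
  ],
  yaw=[0,0,0,0,0,0,0,0,0,0,0,0],
  fingers=[255,255,255,255,255,255,255,255,255,255,255,255],
)

```text
clock: 5.5
position: [496.5, -103.5, 199.4]
ee_rot: [-0.213, 0.977, 0.001, -0.002]
contact_force: [-0.1, 0.9, 0.2]
gripper_width: 0.2
```

```bash
python3 - <<'E'
from h import *
shift([590,-281,110])
E
```

```text
shift m [-0.0114 -0.2007  0.0886] pos [ 496.5 -103.5  199.4] F [-0.1  0.9  0.2] t 5.5 w 0.20165715309603677
```

>>> send_rows(
  translation=[
    [-0.002,-0.03,0],
    [-0.004,-0.065,0],
    [-0.006,-0.1,0],
    [-0.008,-0.14,0],
    [-0.01,-0.175,0.01],
    [-0.011,-0.195,0.035],
    [-0.011,-0.201,0.065],
    [-0.011,-0.201,0.085],
    [-0.011,-0.201,0.089],
    [-0.011,-0.201,0.089],
  ],
  yaw=[0,0,0,0,0,0,0,0,0,0],
  fingers=[255,255,255,255,255,255,255,255,255,255],
)

```text
clock: 6.5
position: [589.5, -280.6, 108.3]
ee_rot: [-0.214, 0.977, 0.002, -0.004]
contact_force: [-0.8, 0.7, 0.8]
gripper_width: 0.1
```

```bash
python3 - <<'E'
from h import *
shift([590,-281,60])
for n in P: cv2.imwrite(f"pics/{n}3.png",get_image(n))
i=cv2.imread("pics/scene3.png")[80:290,80:310];j=cv2.imread("pics/top3.png")[110:320,320:550]
cv2.imwrite("pics/c3.png",cv2.resize(np.hstack([i,j]),None,fx=1.7,fy=1.7))
E
```

```text
shift m [-0.0006 -0.0008  0.0483] pos [ 589.5 -280.6  108.3] F [-0.8  0.7  0.8] t 6.5 w 0.12264928968175605
```

View pics/c3.png

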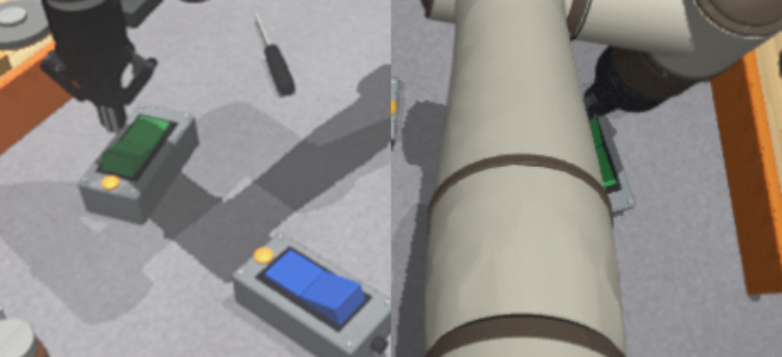

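The fingertips show at crop (112,122), above the raised lens end of the green rocker. Blue is still ON. Pressing now.

>>> send_rows(
  translation=[
    [0,0,0.012],
    [0,0,0.024],
    [0,0,0.032],
    [0,0,0.037],
    [0,0,0.041],
    [0,0,0.045],
    [0,0,0.047],
    [0,0,0.048],
    [0,0,0.048],
  ],
  yaw=[0,0,0,0,0,0,0,0,0],
  fingers=[255,255,255,255,255,255,255,255,255],
)

```text
clock: 7.5
position: [590.3, -281.1, 62.5]
ee_rot: [-0.214, 0.977, 0.001, -0.002]
contact_force: [0.1, -0.1, -0.3]
gripper_width: -0.0
```

>>> send_rows(
  translation=[
    [0,0,-0.015],
    [0,0,-0.035],
    [0,0,-0.06],
    [0,0,-0.09],
    [0,0,-0.12],
    [0,0,-0.14],
    [0,0,-0.14],
  ],
  yaw=[0,0,0,0,0,0,0],
  fingers=[255,255,255,255,255,255,255],
)

```text
clock: 8.2
position: [592.6, -282.0, 206.8]
ee_rot: [-0.214, 0.977, -0.001, 0.002]
contact_force: [-0.3, 0.4, 0.2]
gripper_width: 0.3
```

```bash
python3 - <<'E'
from h import *
shift([500,-100,200])
i=get_image("scene")
cv2.imwrite("pics/c4.png",cv2.resize(i[80:360],None,fx=1.42,fy=1.42))
E
```

```text
shift m [0.0081 0.2041 0.0062] pos [ 592.6 -282.   206.8] F [-0.3  0.4  0.2] t 8.2 w 0.2620166741952737
```

View pics/c4.png

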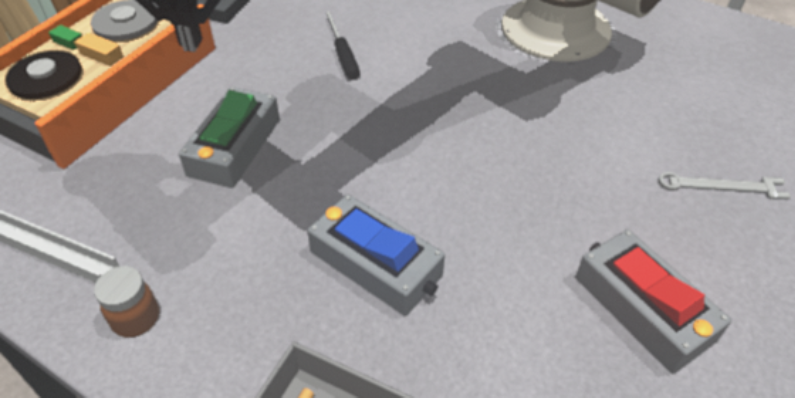

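```bash
python3 - <<'E'
import cv2,numpy as np
a=cv2.imread("pics/scene0.png")[130:220,110:220];b=cv2.imread("pics/c4.png")
b=cv2.resize(b,(560,280))[50:140,110:220]
cv2.imwrite("pics/c5.png",cv2.resize(np.hstack([a,b]),None,fx=3.5,fy=3.5,interpolation=2))
E
```

```text
(no output)
```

View pics/c5.png

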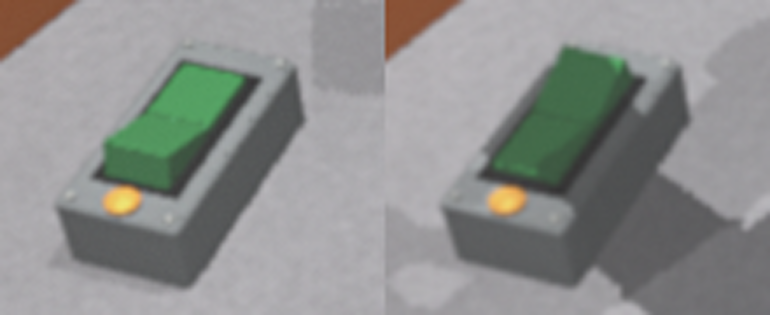

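The zoom shows the green lens end now flat at about (540,150) and its far end raised, so green is ON. In the full view red is OFF, blue is ON and the arm is clear at z ≈ 207 mm.

```bash
python3 -c "
from bench import *
print(job_done(), read_state()['clock'])"
```

```text
the job is handed in; nothing more can be done
the job is handed in; nothing more can be done
```

The bench is changed over: I switched red off, then green on, and left blue alone. I pressed each rocker on its raised half with the closed fingers. I handed the job in a little over 8 s into the 32 s limit; it reports no verdict.

- **Rockers:** a picture after each press showed the result. After the red press, its lens end was up (OFF). After the green press, its lens end was down and level (ON). In that last view red was still OFF and blue was still ON.
- **Arm:** it was about 207 mm above the bench, touching nothing, with the force reading near zero.
- **Press depth:** both presses stopped at about 62 mm, 2 mm above the 60 mm I aimed for. Both rockers still snapped over, and the force read under 1 N at the end of each press.
- **Location:** the two cameras placed each lens to within about 1 mm. The red and blue rocker centres differed by 6–9 mm between views, so I positioned the presses from the lenses. Green's rocker was located from the top view only.

No check failed.

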